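Hold the offcut in the corner of the holding board

TASK

Lift the small honing stone out of the corner of the holding board and lay it flat, let go, on the bench top beside the board. Then push the bevelled offcut home against both the fence and the stop block, and hold it there with one firm diagonal push that presses it into the fence and down on the board at the same time. Finish while still holding that push, and leave the other things on and around the board where they are.

Things in the scene. Friction and masses are not known exactly. Their poses are not given: they have to be found in the camera images.
- board: plywood holding board lying on the bench, fixed, 270 (x) x 340 (y) x 12 mm thick; origin at the centre of its underside, on the bench top. Its x axis points away from the robot towards the fence, y to the left, z up; it is turned up to 0.25 rad. The bench top is bare to the right of its near right corner, round x 0.45, y -0.29 m.
- fence: straight wooden fence, fixed along the far (+x) side of the board, 30 (x) x 340 (y) x 30 mm high; origin at the centre of its underside, on the board's top; axes as the board's. The face the offcut goes against is its near face, 15 mm to -x of the origin.
- stop_block: wooden stop block fixed on the board at the near face of the fence, towards the right (-y) end, 60 (x) x 30 (y) x 30 mm high; origin at the centre of its underside, on the board's top; axes as the board's. Its place along the fence differs from time to time. The face the offcut's end goes against is its left (+y) face, 15 mm to +y of the origin.
- offcut: loose wooden offcut lying flat on the board, 95 (x) x 150 (y) x 28 mm thick, about 0.25 kg, too wide to grasp; origin at the centre of its underside. Its square far edge (x = +47.5 mm) goes against the fence, its right end (y = -75 mm) against the stop block. It starts 75 to 85 mm short of the fence, 25 to 55 mm short of the stop block, up to 0.15 rad askew; its near long edge is bevelled.
- bevel_mid (a point): middle of the offcut's bevel, 37.5 mm to -x of the offcut's origin and 18 mm above its underside. The bevel is a 45 degree slope facing the robot and up, along the whole near edge, rising from x -47.5, z 8 mm (below it an upright nose 8 mm high) to x -27.5, z 28 mm in the offcut frame. Friction of offcut on board and fence: about 0.5 to 0.7.
- stone: small grey honing stone, a block 26 (x) x 50 (y) x 20 mm high, 0.12 kg, loose; lies on the board between offcut and fence, its long side (y) square to the fence, 40 to 85 mm of clear space between it and the stop block; origin at the centre of its underside.
- spool: small wooden thread spool with black thread, 38 mm across, 50 mm high, standing on the near right corner of the board; origin at the centre of its underside. Leave alone.
- tape_measure: pocket tape measure, 61 x 76 x 27 mm, on the bench left of the board; origin at its underside near the middle. Leave alone.
- chisel: small wood-handled paring chisel, 157 mm long, 26 mm thick, lying on the bench right of the board, along it; origin at the centre of its underside. Leave alone.
There are look-alikes about, which are no part of the job. Leave any pink or red look-alike of the stone alone.

How it is judged:
By the outcome, as a careful person would: the job done as asked, in the order asked, and still so for the second after the job is handed in, while the arm keeps its last pose, push and grip.
It also fails if it takes over 69 s, if anything falls off the work surface, if the arm or the gripper's body presses on something with over 40 N, if the wrist force passes 120 N, or if a joint passes its speed limit or range.

ROBOT

A 6-joint arm with a two-finger parallel gripper is mounted at the origin on a cart in front of the work surface, level with it; the furniture and walls round the work are solid. World frame = base frame: x ahead of the robot, y to its left, z up, the work surface at z = 0. Lengths are in m, angles in rad, forces in N, time in s.
With the tool pointing down it reaches from about 0.35 to 0.85 m from the base axis. Payload 8.1 kg.
Tool frame: the origin (TCP) lies on the centre line of the jaws, within the pads' length; the fingertips stand 17 mm ahead of it and the grasp point (between the pads) lies 2 mm behind it; z points along the fingers, y is the line along which they close (so a half turn about z gives the same grasp; the last joint's range is limited). The gripper opens to 93 mm and grips with 3 to 60 N. Pads are 15 mm wide; open, the fingers measure 128 mm over their backs; the gripper's body (75 mm by 188 mm) begins 65 mm behind the grasp point.
Start: joints at [-1.292, 0.13, 1.488, -0, 1.523, -0.085], TCP at [0.214, -0.561, 0.236] pointing down, gripper open.
Joint ranges: [-2.96, 2.96], [-0.89, 2.26], [0.02, 2.5], [-1.34, 4.48], [0, 2.73], [-2.66, 2.66]. Speed limits (rad/s): [2.39, 2.39, 2.79, 3.14, 3.14, 3.14].

INTERFACE

Orientations are given as a rotation vector (axis times angle).
In Python, from plant import status, eyes, robot gives the robot as it stands. The module is installed in compiled form; this text tells all that it offers.
- The arm moves only by the tool servo_tool, never from a script. Its argument "plan" is text: rows parted by semicolons, each of 4 numbers parted by spaces: the shift along the tool's x, y, z in m, then the turn about the tool's z in degrees. A call has 1 to 12 rows; each row is the pose to reach, as a shift and turn from the pose commanded when the call began, along the tool's axes at that moment; what a row does not reach only later rows make up. A row lasts 1/12 s, in which the tool goes at most 41.7 mm and 7.16 degrees, less where a joint would pass 70% of its speed; a pose out of reach is approached as far as the arm can. A call with a gripper value outside its range is refused whole. "grip" is the closure, from -1 (fully open) to 1 (shut), set as the call begins (left out, the last holds). The fingers move at their own pace and stop on an object; "grip_force" is the grip in N (left out, the last holds). Time passes only in rows, so rows that repeat a pose let the fingers close. It gives the time, the measured TCP pose, the force, the opening and the grip force at its end, in the units of the state.
- status.read_state(): the state, without advancing time (a new reading comes with each control period).
- eyes.read_camera(name): name is "side" or "top"; returns a dict with "image" (420x560x3 uint8, blue, green, red), "fovy" (degrees; the focal length in pixels is half the picture's height over the tangent of half this angle, whatever the lens; pixels are square), "cx", "cy" (the principal point, pixels), "world_from_camera" (4x4, takes a point from camera to world coordinates). Camera axes: x right, y down, z forward; pixel columns grow to the right and rows downward; lengths in m; the calibration is good to about 2 mm. A picture is of the moment at which its call begins. There is no depth.
- robot.close_job(): hands the job in; it is judged then, once.
The state is a dict: "t": time; "q": joint angles; "dq": joint speeds; "joint_torque": joint torques, N m; "tool_pos": TCP position; "orientation": TCP orientation; "force": force on the tool from outside, world axes, zero at the start; "wrist_torque": the same for the moment, N m; "opening": finger opening in m; "gripper_force": force on a finger pad.
Only numpy, scipy, OpenCV 4.12 (cv2) and the standard library are available. Lean on these libraries where they do the work, as an engineer would, in place of code of your own. Each camera call takes 0.05 s, during which the arm holds its last target. There are 200 camera calls.

## Working session

There is one attempt and no reset: what is moved stays moved. The work goes in short steps, Python scripts to look and compute and a tool call to move; the robot and the scene stay as the last step left them, time stands still between calls to the robot, and variables do not carry over. Pictures are saved under pics/ and viewed, at most 10 in all, crops included, and the job is handed in when it is done.

Besides the shell and the picture viewer there is one more tool, called after ">>>" as name(argument=value, ...) on one line, values as JSON. servo_tool: Moves the arm, as the interface text tells. Its arguments: {"type":"object","properties":{"plan":{"type":"string"},"grip":{"type":"number"},"grip_force":{"type":"number"}},"required":["plan"]}

```bash
mkdir -p pics; python3 - <<'E'
from plant import status, eyes
import cv2,numpy as np
for n in("top","side"):
    c=eyes.read_camera(n);cv2.imwrite(f"pics/{n}0.png",c["image"]);print(n,c["fovy"],c["cx"],c["cy"],np.round(c["world_from_camera"],4).tolist())
s=status.read_state();print(s)
E
```

```text
top 50.10850624921639 279.7398093580001 208.01088600574664 [[-0.0201, -0.9937, 0.11, 0.4797], [-0.9997, 0.0211, 0.0079, 0.089], [-0.0102, -0.1098, -0.9939, 1.0033], [0.0, 0.0, 0.0, 1.0]]
side 44.26552840711911 280.38370634550677 212.7419668054207 [[-0.9819, -0.093, 0.1648, 0.4095], [-0.1882, 0.5704, -0.7995, 0.9318], [-0.0196, -0.8161, -0.5776, 0.655], [0.0, 0.0, 0.0, 1.0]]
{'t': 0.1, 'q': array([-1.29239810e+00,  1.31069098e-01,  1.48918487e+00, -1.39930475e-05,
        1.52300514e+00, -8.53945288e-02]), 'dq': array([-0.00065574, -0.00081899, -0.0038873 ,  0.00058999, -0.00016308,
        0.00077102]), 'joint_torque': array([ 1.40510372e-03, -5.61340213e+01, -4.93097985e+01,  7.71302660e-02,
        2.91116838e-02, -8.59168608e-05]), 'tool_pos': array([ 0.21337587, -0.56024874,  0.23469426]), 'orientation': array([-3.08813376e+00, -5.67999616e-01,  2.73923564e-04]), 'force': array([ 0.24717119, -0.49962027,  0.26898998]), 'wrist_torque': array([ 0.03383514, -0.03537853,  0.01150894]), 'gripper_force': 0.0, 'opening': 0.09279875611820536}
```

View pics/top0.png

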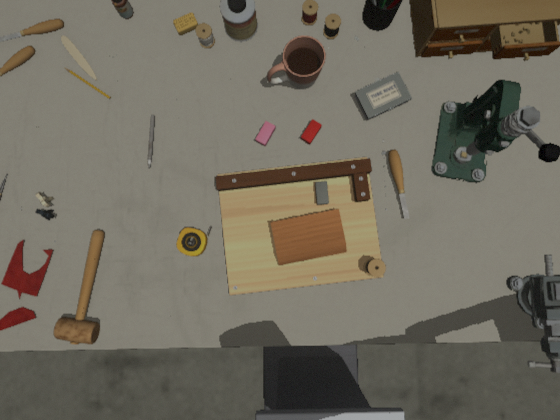

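View pics/side0.png

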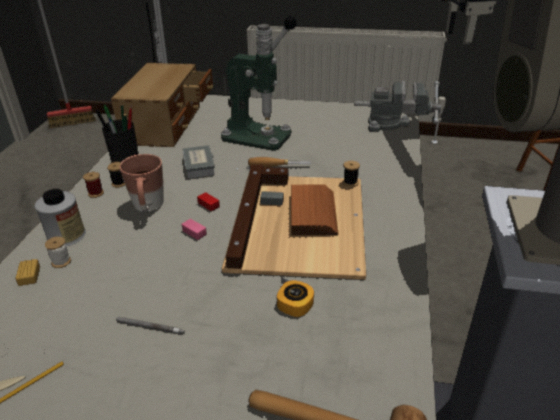

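The top view shows the board with corners near (222,180), (230,293), (381,277) and (370,168). The fence runs (217,183)-(369,167), the stop is at (361,187), the grey stone at (321,192), the offcut at (308,236) and the spool at (375,267). The side view agrees. The red and pink look-alikes lie beyond the fence.

```bash
cat > h.py <<'E'
from plant import status, eyes
import cv2,numpy as np
def cam(n):
    c=eyes.read_camera(n);h=c["image"].shape[0];c["f"]=h/2/np.tan(np.radians(c["fovy"]/2));return c
def ray(c,uv,z):
    T=c["world_from_camera"];d=T[:3,:3]@[(uv[0]-c["cx"])/c["f"],(uv[1]-c["cy"])/c["f"],1];o=T[:3,3]
    return o+d*(z-o[2])/d[2]
def proj(c,p):
    T=c["world_from_camera"];q=T[:3,:3].T@(np.asarray(p)-T[:3,3]);return np.array([c["cx"]+c["f"]*q[0]/q[2],c["cy"]+c["f"]*q[1]/q[2]])
def crop(c,name,x0,y0,x1,y1,k):
    im=cv2.resize(c["image"][y0:y1,x0:x1],None,fx=k,fy=k,interpolation=cv2.INTER_CUBIC);cv2.imwrite(name,im)
E
python3 - <<'E'
from h import *
c=cam("top");crop(c,"pics/t1.png",210,155,390,300,4)
hsv=cv2.cvtColor(c["image"],cv2.COLOR_BGR2HSV)
for p in [(308,236),(290,240),(321,192),(290,175),(250,230),(361,187),(300,290),(340,240),(345,200)]: print(p,hsv[p[1],p[0]])
E
```

```text
(308, 236) [ 13 149 139]
(290, 240) [ 13 148 136]
(321, 192) [30 18 98]
(290, 175) [ 12 131  76]
(250, 230) [ 21  85 162]
(361, 187) [ 13 134  76]
(300, 290) [ 28  27 132]
(340, 240) [ 14 145 134]
(345, 200) [ 22  81 163]
```

View pics/t1.png

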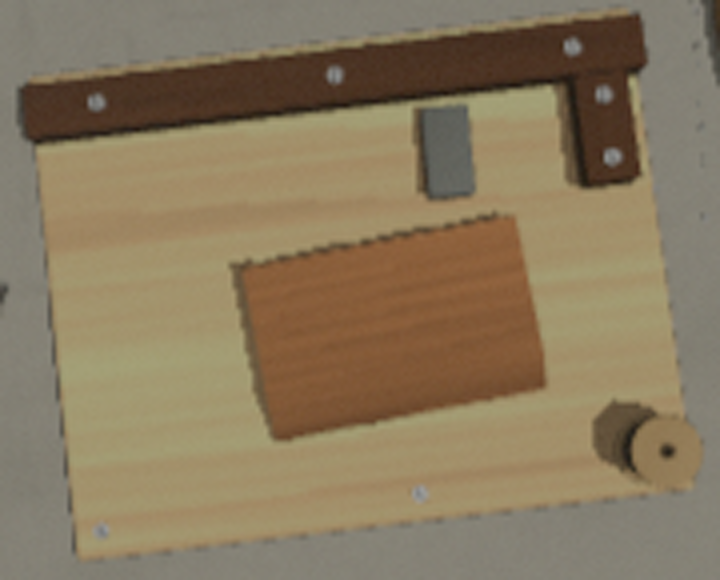

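```bash
cat >> h.py <<'E'
def line(pts):
    vx,vy,x,y=cv2.fitLine(np.float32(pts),cv2.DIST_HUBER,0,.01,.01).ravel();return np.array([x,y]),np.array([vx,vy])
def inter(a,b):
    t=np.linalg.solve(np.c_[a[1],-b[1]],b[0]-a[0]);return a[0]+t[0]*a[1]
def big(m):
    cs,_=cv2.findContours(m,cv2.RETR_EXTERNAL,cv2.CHAIN_APPROX_NONE);return max(cs,key=cv2.contourArea)
E
cat > m.py <<'E'
from h import *
c=cam("top");K=4;x0,y0=205,150
im=cv2.resize(c["image"][y0:305,x0:395],None,fx=K,fy=K,interpolation=cv2.INTER_CUBIC)
hsv=cv2.cvtColor(im,cv2.COLOR_BGR2HSV)
full=lambda p:(np.asarray(p,float)+.5)/K-.5+[x0,y0]
def quad(m):
    k=big(m);q=cv2.boxPoints(cv2.minAreaRect(k));return k,q
def report(n,m,z):
    k,q=quad(m);r=cv2.minAreaRect(k);P=np.array([ray(c,full(p),z)[:2] for p in q])
    e=[P[1]-P[0],P[2]-P[1]];l=max(e,key=np.linalg.norm)
    print(n,"area",cv2.contourArea(k)/K/K,"ctr",P.mean(0).round(4),"sides",[round(np.linalg.norm(v),4) for v in e],"long yaw",round(np.arctan2(l[1],l[0]),4),"\n",P.round(4).tolist())
    return P
def run():
    report("stone z.032",cv2.inRange(hsv,(0,0,60),(180,45,115))*0+stonemask(),.032)
    report("offcut z.04",cv2.inRange(hsv,(7,115,100),(17,255,255)),.040)
    f=cv2.inRange(hsv,(5,100,30),(18,255,100))
    k=big(f)
    cv2.imwrite("pics/f.png",f)
    P=np.array([ray(c,full(p),.042)[:2] for p in k[:,0]])
    return f,k,P
def stonemask():
    m=cv2.inRange(hsv,(0,0,60),(180,60,120))
    b=np.zeros_like(m);b[130:250,400:560]=255   # window round stone (zoomed px)
    return m&b
E
python3 - <<'E'
from m import *
f,k,P=run()
# fence near lower edge: for columns left of stone find lowest dark pixel
pts=[]
for u in list(range(90,400,5))+list(range(500,560,5)):
    v=np.where(f[:190,u])[0]
    if len(v): pts.append(ray(c,full((u,v.max()+.5)),.012)[:2])
o,d=line(pts);print("fence near-bottom",o,d,"yaw",np.arctan2(-d[0],d[1])if d[1]>0 else np.arctan2(d[0],-d[1]),len(pts))
# fence far top edge
pts=[]
for u in range(90,640,5):
    v=np.where(f[:,u])[0]
    if len(v): pts.append(ray(c,full((u,v.min()-.5)),.042)[:2])
o2,d2=line(pts);print("far top",o2,d2)
n=np.array([-d[1],d[0]]);print("width",(o2-o)@n)
r=[];l=[]
for v in range(120,190,5):
    w=np.where(f[v,560:])[0]
    if len(w): l.append(ray(c,full((560+w.min()-.5,v)),.042)[:2]);r.append(ray(c,full((560+w.max()+.5,v)),.042)[:2])
print("stop left(top)",np.array(l).round(4).tolist());print("right",np.array(r).round(4).tolist())
E
```

```text
stone z.032 area 247.125 ctr [0.6191 0.0051] sides [np.float64(0.0262), np.float64(0.0489)] long yaw -3.0794 
 [[0.6425, 0.0198], [0.6444, -0.0064], [0.5957, -0.0094], [0.5937, 0.0166]]
offcut z.04 area 3085.15625 ctr [0.5246 0.0374] sides [np.float64(0.153), np.float64(0.0969)] long yaw -1.3949 
 [[0.5589, 0.1209], [0.5857, -0.0298], [0.4901, -0.0453], [0.4638, 0.1038]]
fence near-bottom [0.6472265  0.08259196] [ 0.09501273 -0.99547607] yaw 0.09515627 74
far top [0.6794736  0.02161449] [ 0.09592372 -0.9953887 ]
width 0.026307547
stop left(top) [[0.6447, -0.0572], [0.642, -0.0587], [0.6392, -0.0591], [0.6365, -0.0585], [0.6338, -0.0578], [0.631, -0.0583], [0.6283, -0.0582], [0.6256, -0.0575], [0.6229, -0.0574], [0.6201, -0.0568], [0.6174, -0.0578], [0.6146, -0.0598], [0.6119, -0.0597], [0.6091, -0.0612]]
right [[0.6426, -0.1527], [0.6412, -0.0932], [0.6385, -0.0937], [0.6357, -0.0941], [0.633, -0.0951], [0.6302, -0.0944], [0.6275, -0.0948], [0.6248, -0.0953], [0.622, -0.0957], [0.6193, -0.0961], [0.6166, -0.0965], [0.6138, -0.0959], [0.6111, -0.0963], [0.6084, -0.0967]]
```

View pics/f.png

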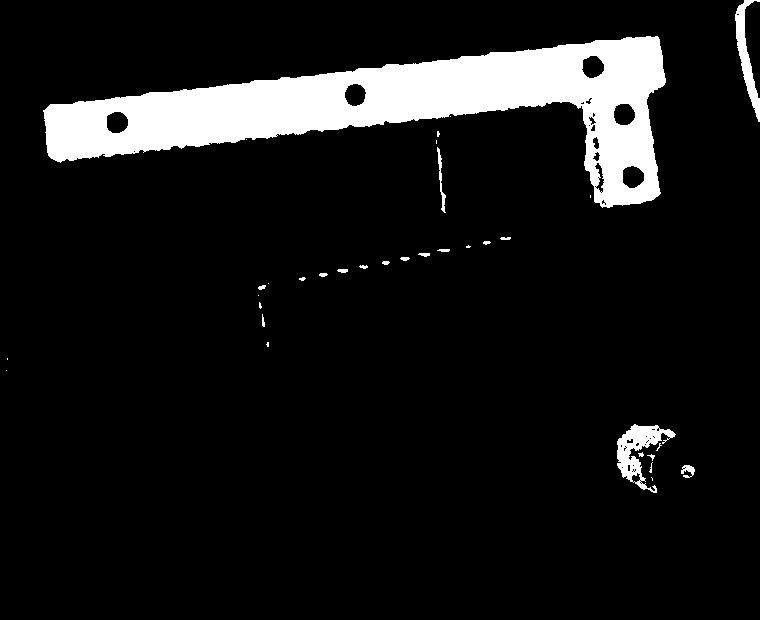

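The mask shows the fence and stop cleanly; the strip left of the stop is shadow. The board's yaw is about 0.095.

```bash
cat > g.py <<'E'
import sys,numpy as np
from plant import status
from scipy.spatial.transform import Rotation as Ro
def go(x,y,z,yaw=None):
    s=status.read_state();R=Ro.from_rotvec(s["orientation"]).as_matrix();p=s["tool_pos"]
    cur=np.arctan2(R[1,0],R[0,0])
    print("pos",p.round(4),"yaw",round(cur,4),"q",s["q"].round(3),"F",s["force"].round(1),"t",s["t"])
    print("shift mm",(R.T@(np.array([x,y,z])-p)*1000).round(1),"turn",round(-np.degrees(yaw-cur),1) if yaw is not None else "")
if __name__=="__main__": go(*map(float,sys.argv[1:]))
E
python3 g.py .619 .005 .15 .08
```

```text
pos [ 0.2134 -0.5604  0.235 ] yaw 0.3638 q [-1.292  0.131  1.489  0.     1.523 -0.085] F [ 0.2 -0.   0.2] t 0.2
shift mm [ 580.2 -384.    85.5] turn 16.3
```

>>> servo_tool(plan="0.01 -0.005 -0.03 0; 0.04 -0.025 -0.04 2; 0.073 -0.047 -0.04 4; 0.106 -0.069 -0.04 8; 0.139 -0.091 -0.04 12; 0.172 -0.113 -0.04 16; 0.205 -0.135 -0.04 16; 0.238 -0.157 -0.03 16; 0.271 -0.179 -0.02 16; 0.304 -0.201 -0.01 16; 0.337 -0.223 0 16; 0.37 -0.245 0 16", grip=0)

```text
t: 1.2
tool_pos: [0.4718, -0.1977, 0.2332]
orientation: [-3.137, -0.133, 0.004]
force: [0.9, -0.5, 1.0]
opening: 0.0465
gripper_force: 0.0
```

```bash
python3 g.py .619 .005 .12 .08
```

```text
pos [ 0.4718 -0.1977  0.2332] yaw 0.0845 q [-0.497 -0.106  1.731 -0.     1.52   0.989] F [ 0.9 -0.5  1. ] t 1.2
shift mm [ 164.1 -189.4  113.1] turn 0.3
```

>>> servo_tool(plan="0.02 -0.025 0 0; 0.043 -0.05 0 0; 0.066 -0.077 0.01 0; 0.09 -0.104 0.02 0; 0.114 -0.131 0.035 0; 0.136 -0.156 0.05 0; 0.152 -0.175 0.07 0; 0.161 -0.186 0.09 0; 0.164 -0.189 0.11 0; 0.164 -0.189 0.125 0; 0.164 -0.189 0.125 0")

```text
t: 2.12
tool_pos: [0.6168, 0.0029, 0.1058]
orientation: [-3.138, -0.134, 0.011]
force: [-1.4, -0.8, -0.9]
opening: 0.0468
gripper_force: 0.0
```

```bash
python3 g.py .619 .005 .033 .08; python3 - <<'E'
from h import *
c=cam("top");crop(c,"pics/t2.png",210,140,390,275,4)
E
```

```text
pos [0.6168 0.0029 0.1058] yaw 0.0856 q [-0.078  0.276  1.565 -0.     1.308  1.407] F [-1.4 -0.8 -0.9] t 2.1167
shift mm [ 2.9 -1.8 72.8] turn 0.3
```

View pics/t2.png

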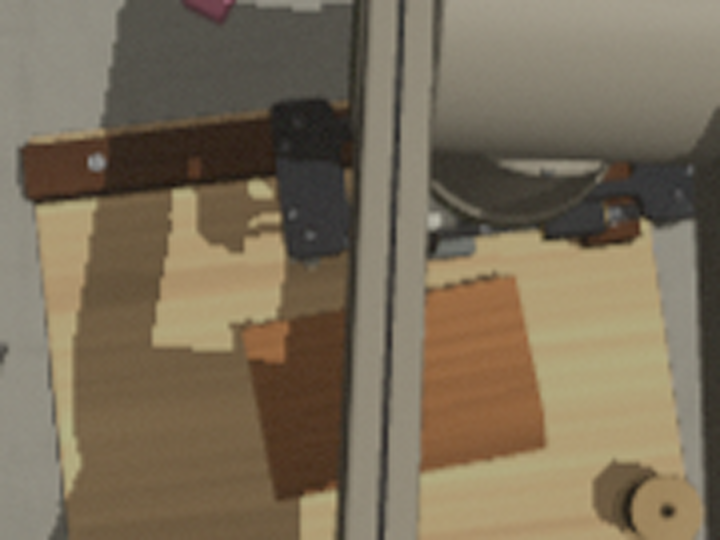

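The picture shows the gripper above the stone, whose near end peeps out at (450,250); the arm hides the rest. I'll descend on the measured coordinates.

>>> servo_tool(plan="0.001 -0.001 0.02 0; 0.001 -0.001 0.04 0; 0.001 -0.001 0.055 0; 0.001 -0.001 0.065 0; 0.001 -0.001 0.07 0; 0.001 -0.001 0.07 0; 0.001 -0.001 0.07 0")

```text
t: 2.75
tool_pos: [0.6212, 0.0029, 0.0418]
orientation: [3.139, 0.132, 0.002]
force: [0.6, 0.5, 0.9]
opening: 0.0466
gripper_force: 0.0
```

```bash
python3 g.py .619 .005 .033 .08
```

```text
pos [0.6212 0.0029 0.0418] yaw 0.0842 q [-0.078  0.352  1.598  0.     1.19   1.409] F [0.6 0.5 0.9] t 2.75
shift mm [-2.  -2.2  8.8] turn 0.2
```

>>> servo_tool(plan="-0.001 -0.002 0.004 0; -0.001 -0.002 0.008 0; -0.001 -0.002 0.008 0")

```text
t: 3.0
tool_pos: [0.6192, 0.0052, 0.0324]
orientation: [-3.139, -0.133, 0.0]
force: [0.4, 0.2, 0.9]
opening: 0.0462
gripper_force: 0.0
```

>>> servo_tool(plan="0 0 0 0; 0 0 0 0; 0 0 0 0; 0 0 0 0; 0 0 0 0; 0 0 0 0; 0 0 0 0; 0 0 0 0", grip=1, grip_force=20)

```text
t: 3.67
tool_pos: [0.6195, 0.005, 0.0328]
orientation: [3.139, 0.133, 0.001]
force: [0.4, -0.3, 1.5]
opening: 0.026
gripper_force: 19.9
```

>>> servo_tool(plan="0 0 -0.01 0; 0 0 -0.03 0; 0 0 -0.055 0; 0 0 -0.08 0; 0 0 -0.1 0; 0 0 -0.11 0; 0 0 -0.11 0")

```text
t: 4.25
tool_pos: [0.6212, 0.005, 0.1463]
orientation: [3.138, 0.133, 0.009]
force: [-0.0, -0.4, -0.8]
opening: 0.0259
gripper_force: 19.9
```

```bash
python3 g.py .45 -.285 .14 .08
```

```text
pos [0.6212 0.005  0.1463] yaw 0.0846 q [-0.075  0.238  1.532  0.     1.366  1.412] F [-0.  -0.4 -0.8] t 4.25
shift mm [-195.2  274.4    5.5] turn 0.3
```

>>> servo_tool(plan="-0.015 0.02 0 0; -0.035 0.048 0 0; -0.056 0.078 0 0; -0.077 0.108 0 0; -0.098 0.138 0 0; -0.119 0.168 0 0; -0.14 0.198 0 0; -0.16 0.226 0 0; -0.178 0.25 0 0; -0.19 0.266 0 0; -0.195 0.274 0 0; -0.195 0.274 0.01 0")

```text
t: 5.25
tool_pos: [0.4479, -0.2863, 0.1331]
orientation: [3.138, 0.129, 0.002]
force: [1.4, -0.5, -0.5]
opening: 0.0261
gripper_force: 19.9
```

>>> servo_tool(plan="0 0 0.02 0; 0 0 0.045 0; 0 0 0.07 0; 0 0 0.09 0; 0 0 0.1 0; 0 0 0.1 0; 0 0 0.1 0")

```text
t: 5.83
tool_pos: [0.4481, -0.2833, 0.0319]
orientation: [-3.137, -0.134, 0.002]
force: [0.2, 0.1, -1.5]
opening: 0.0261
gripper_force: 19.9
```

```bash
python3 g.py .45 -.285 .0208 .08
```

```text
pos [ 0.4481 -0.2833  0.0319] yaw 0.0855 q [-0.661  0.146  1.864  0.     1.134  0.825] F [ 0.2  0.1 -1.5] t 5.8333
shift mm [ 1.7  1.9 11.1] turn 0.3
```

>>> servo_tool(plan="0 0 0.004 0; 0 0 0.007 0; 0 0 0.009 0; 0 0 0.0105 0; 0 0 0.0105 0; 0 0 0.0105 0")

```text
t: 6.33
tool_pos: [0.4482, -0.2846, 0.0224]
orientation: [3.139, 0.132, 0.0]
force: [0.3, -0.3, -1.3]
opening: 0.0258
gripper_force: 19.9
```

>>> servo_tool(plan="0 0 0.001 0; 0 0 0.002 0; 0 0 0.002 0; 0 0 0.002 0")

```text
t: 6.67
tool_pos: [0.4484, -0.2847, 0.0208]
orientation: [3.138, 0.133, 0.001]
force: [-2.1, 1.0, 4.6]
opening: 0.0259
gripper_force: 19.9
```

>>> servo_tool(plan="0 0 0 0; 0 0 0 0; 0 0 0 0; 0 0 0 0; 0 0 0 0; 0 0 0 0", grip=0)

```text
t: 7.17
tool_pos: [0.4481, -0.2844, 0.02]
orientation: [-3.139, -0.133, 0.0]
force: [0.0, -0.3, 0.0]
opening: 0.0463
gripper_force: 0.0
```

>>> servo_tool(plan="0 0 -0.005 0; 0 0 -0.015 0; 0 0 -0.035 0; 0 0 -0.06 0; 0 0 -0.09 0; 0 0 -0.12 0; 0 0 -0.13 0; 0 0 -0.13 0")

```text
t: 7.83
tool_pos: [0.4503, -0.2861, 0.1549]
orientation: [3.134, 0.133, 0.009]
force: [-0.1, 0.1, 0.1]
opening: 0.0464
gripper_force: 0.0
```

```bash
cat >o.py <<'E'
from h import *
def off(c):
    im=c["image"].copy();K=4;x0,y0=205,150
    im=cv2.resize(im[y0:305,x0:395],None,fx=K,fy=K,interpolation=cv2.INTER_CUBIC);hsv=cv2.cvtColor(im,cv2.COLOR_BGR2HSV)
    m=cv2.inRange(hsv,(7,115,100),(17,255,255));k=big(m)
    q=cv2.approxPolyDP(k,12,True)[:,0];q=(q+.5)/K-.5+[x0,y0]
    print(q.round(1).tolist());
    for p in q: print(p.round(1),"z40",ray(c,p,.04)[:2].round(4),"z12",ray(c,p,.012)[:2].round(4))
E
python3 - <<'E'
from o import *
c=cam("top");off(c);crop(c,"pics/t3.png",205,150,475,350,2.9)
im=c["image"]
E
python3 g.py .45 .03 .15 .12
```

```text
[[338.4, 208.9], [270.6, 221.1], [278.1, 263.9], [334.9, 254.4], [345.9, 244.4]]
[338.4 208.9] z40 [ 0.5818 -0.0296] z12 [ 0.5848 -0.033 ]
[270.6 221.1] z40 [0.5584 0.1169] z12 [0.5607 0.1177]
[278.1 263.9] z40 [0.4669 0.1025] z12 [0.4665 0.1029]
[334.9 254.4] z40 [ 0.4845 -0.0188] z12 [ 0.4847 -0.0219]
[345.9 244.4] z40 [ 0.5053 -0.0429] z12 [ 0.506  -0.0468]
pos [ 0.4492 -0.2852  0.1521] yaw 0.0845 q [-6.620e-01 -1.000e-03  1.780e+00 -0.000e+00  1.359e+00  8.240e-01] F [-0.2  0.3  0.4] t 7.8833
shift mm [  27.4 -314.     1.3] turn -2.0
```

View pics/t3.png

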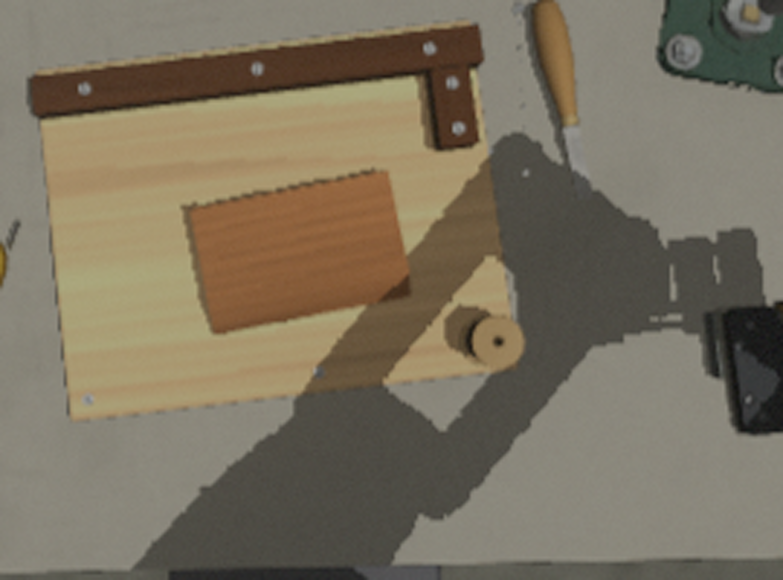

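The stone is off the board, and the offcut has not moved: its top corners are at (187,207), (387,172) and (410,295) in the crop. I'll move behind the offcut with the fingers open wide, so the push also squares it up.

>>> servo_tool(plan="0 -0.02 0 -0.6; 0 -0.05 0 -0.6; 0 -0.085 0 -0.6; 0 -0.122 0 -0.6; 0 -0.16 0 -0.6; 0 -0.197 0 -0.6; -0.003 -0.233 0 -0.6; -0.003 -0.264 0 -0.6; -0.003 -0.288 0 -0.6; -0.003 -0.303 0 -0.6; -0.003 -0.312 0.01 -0.6; -0.003 -0.312 0.02 -0.6", grip=-1)

```text
t: 8.88
tool_pos: [0.418, 0.0275, 0.1282]
orientation: [-3.137, -0.152, 0.002]
force: [0.3, 0.1, -0.5]
opening: 0.0928
gripper_force: 0.0
```

>>> servo_tool(plan="0 0 0.02 0; 0 0 0.045 0; 0 0 0.07 0; 0 0 0.085 0; 0 0 0.09 0; 0 0 0.09 0; 0 0 0.09 0")

```text
t: 9.47
tool_pos: [0.4184, 0.0256, 0.0396]
orientation: [-3.138, -0.148, 0.002]
force: [0.1, 0.3, -0.2]
opening: 0.0933
gripper_force: 0.0
```

```bash
python3 g.py .425 .026 .033 .095
```

```text
pos [0.4184 0.0256 0.0396] yaw 0.0942 q [-0.061 -0.174  2.164 -0.     1.153  1.415] F [ 0.1  0.3 -0.2] t 9.4667
shift mm [6.6 0.2 6.6] turn -0.0
```

>>> servo_tool(plan="0.005 0 0.003 0; 0.014 0 0.006 0; 0.024 0 0.007 0; 0.034 0 0.007 0; 0.04 0 0.007 0; 0.046 0 0.007 0; 0.052 0 0.007 0; 0.058 0 0.007 0; 0.064 0 0.007 0; 0.07 0 0.007 0; 0.076 0 0.007 0; 0.082 0 0.007 0")

```text
t: 10.47
tool_pos: [0.5009, 0.034, 0.0332]
orientation: [3.138, 0.149, -0.0]
force: [-2.7, -0.1, 1.8]
opening: 0.0932
gripper_force: 1.4
```

>>> servo_tool(plan="0.006 0 0 0; 0.012 0 0 0; 0.018 0 0 0; 0.022 0 0 0; 0.026 0 0 0; 0.03 0 0 0; 0.032 0 0 0; 0.032 0 0 0")

```text
t: 11.13
tool_pos: [0.5329, 0.0371, 0.0332]
orientation: [-3.138, -0.149, -0.001]
force: [0.7, 0.4, 0.4]
opening: 0.0932
gripper_force: 0.0
```

```bash
python3 - <<'E'
from o import *
c=cam("top");off(c);crop(c,"pics/t4.png",205,150,475,350,2.9)
E
python3 g.py .55 .037 .033 .095
```

```text
[[392.6, 149.6], [394.4, 175.6]]
[392.6 149.6] z40 [ 0.7094 -0.1523] z12 [ 0.7161 -0.1593]
[394.4 175.6] z40 [ 0.6518 -0.1533] z12 [ 0.6568 -0.1604]
pos [0.5328 0.0371 0.0332] yaw 0.095 q [-0.027  0.151  1.855  0.     1.134  1.449] F [ 0.7  0.5 -0.8] t 11.1833
shift mm [17.1  1.7  0.2] turn 0.0
```

View pics/t4.png

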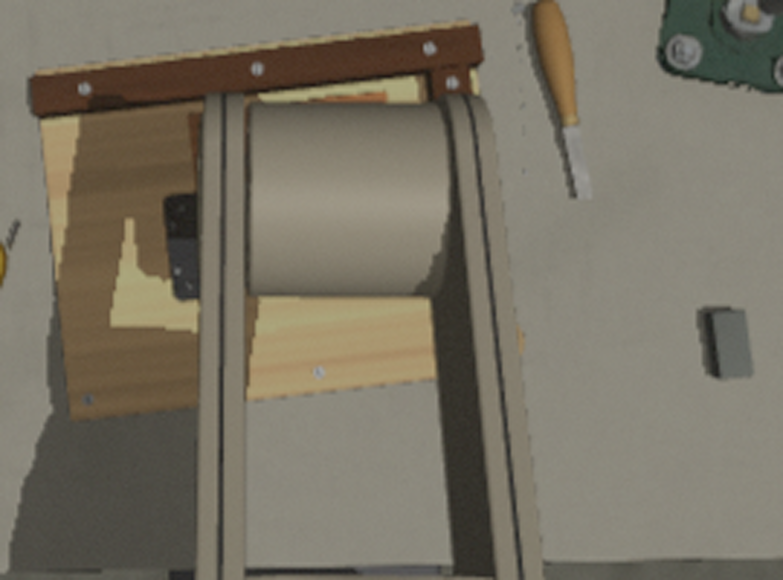

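The stone lies flat on the bench at (728,342). The offcut's far edge shows near (345,97), still a little short of the fence.

>>> servo_tool(plan="0.003 0 0 0; 0.006 0 0 0; 0.009 0 0 0; 0.011 0 0 0; 0.013 0 0 0; 0.015 0 0 0; 0.015 0 0 0; 0.015 0 0 0")

```text
t: 11.85
tool_pos: [0.5455, 0.0383, 0.0329]
orientation: [3.138, 0.15, -0.007]
force: [-10.8, -0.7, 8.6]
opening: 0.093
gripper_force: 5.6
```

>>> servo_tool(plan="0.001 0 0 0; 0.002 0 0 0; 0.003 0 0 0; 0.003 0 0 0")

```text
t: 12.18
tool_pos: [0.5458, 0.0383, 0.0327]
orientation: [3.138, 0.15, -0.016]
force: [-24.3, -2.8, 21.2]
opening: 0.093
gripper_force: 12.7
```

>>> servo_tool(plan="-0.006 0 0 0; -0.016 0 0 0; -0.02 0 -0.02 0; -0.02 -0.01 -0.05 0; -0.01 -0.03 -0.075 0; 0.01 -0.055 -0.085 0; 0.03 -0.08 -0.085 0; 0.048 -0.105 -0.085 0; 0.058 -0.118 -0.08 0; 0.058 -0.122 -0.07 0; 0.058 -0.122 -0.05 0; 0.058 -0.122 -0.03 0", grip=1)

```text
t: 13.18
tool_pos: [0.5968, 0.1659, 0.0627]
orientation: [-3.138, -0.151, -0.003]
force: [-0.1, -0.2, -0.6]
opening: 0.0174
gripper_force: 0.0
```

```bash
python3 - <<'E'
from o import *
c=cam("top");off(c);crop(c,"pics/t5.png",205,150,395,290,4)
E
python3 g.py .594 .165 .034 .095
```

```text
[[337.6, 176.6], [291.6, 181.1], [294.1, 206.4], [284.9, 211.1], [288.1, 224.6], [341.1, 219.4]]
[337.6 176.6] z40 [ 0.6523 -0.0304] z12 [ 0.6573 -0.0338]
[291.6 181.1] z40 [0.6446 0.0697] z12 [0.6494 0.0692]
[294.1 206.4] z40 [0.5893 0.0656] z12 [0.5925 0.0649]
[284.9 211.1] z40 [0.5794 0.0858] z12 [0.5823 0.0857]
[288.1 224.6] z40 [0.5501 0.0794] z12 [0.5522 0.0791]
[341.1 219.4] z40 [ 0.559  -0.0347] z12 [ 0.5613 -0.0383]
pos [0.5933 0.1648 0.0571] yaw 0.0953 q [ 0.188  0.326  1.599 -0.     1.222  1.663] F [-2.4 -0.5 -2.7] t 13.2333
shift mm [ 0.8 -0.1 23.1] turn 0.0
```

View pics/t5.png

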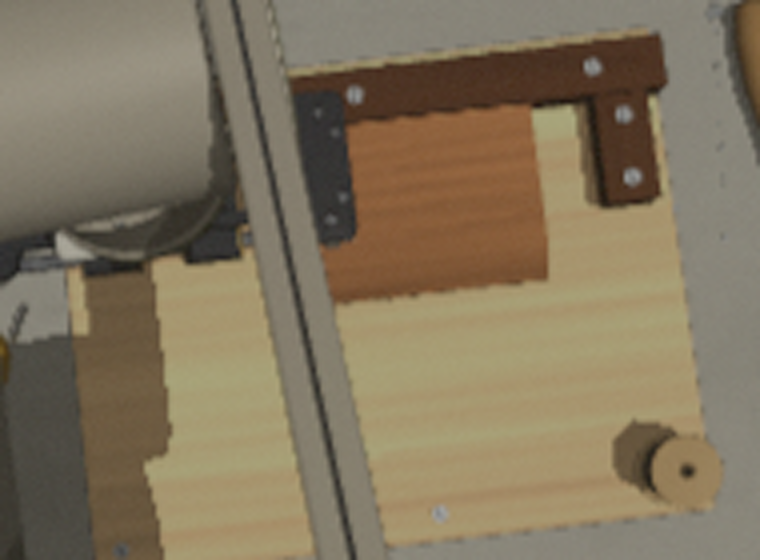

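The offcut sits square against the fence, with its right end at (540,190) in the crop and the stop face at about (592,150), a gap near 32 mm.

>>> servo_tool(plan="0 0 0.01 0; 0 0 0.018 0; 0 0.004 0.022 0; 0 0.01 0.023 0; 0 0.016 0.023 0; 0 0.022 0.023 0; 0 0.027 0.023 0; 0 0.032 0.023 0; 0 0.037 0.023 0; 0 0.042 0.023 0; 0 0.047 0.023 0; 0 0.05 0.023 0")

```text
t: 14.23
tool_pos: [0.6016, 0.1156, 0.0406]
orientation: [-3.138, -0.149, -0.001]
force: [-0.5, 3.1, 2.6]
opening: 0.0007
gripper_force: 1.6
```

>>> servo_tool(plan="0 0.003 0 0; 0 0.006 0 0; 0 0.008 0 0; 0 0.008 0 0")

```text
t: 14.57
tool_pos: [0.6019, 0.1075, 0.0401]
orientation: [3.138, 0.149, -0.0]
force: [0.4, 0.1, 0.4]
opening: 0.0003
gripper_force: 0.3
```

>>> servo_tool(plan="0 0.002 0 0; 0 0.004 0 0; 0 0.006 0 0; 0 0.007 0 0; 0 0.007 0 0")

```text
t: 14.98
tool_pos: [0.6025, 0.1006, 0.04]
orientation: [3.138, 0.149, -0.0]
force: [-0.1, 0.5, 1.0]
opening: 0.0005
gripper_force: 0.5
```

>>> servo_tool(plan="0 0.001 0 0; 0 0.002 0 0; 0 0.003 0 0; 0 0.003 0 0")

```text
t: 15.32
tool_pos: [0.6027, 0.0978, 0.04]
orientation: [3.138, 0.149, -0.0]
force: [0.0, 1.5, 0.8]
opening: 0.0003
gripper_force: 0.8
```

>>> servo_tool(plan="0 0.001 0 0; 0 0.002 0 0; 0 0.003 0 0; 0 0.004 0 0; 0 0.004 0 0")

```text
t: 15.73
tool_pos: [0.6023, 0.0973, 0.0401]
orientation: [-3.133, -0.15, 0.002]
force: [-4.4, 16.7, 3.1]
opening: 0.0005
gripper_force: 8.6
```

>>> servo_tool(plan="0 0.001 0 0; 0 0.002 0 0; 0 0.003 0 0; 0 0.003 0 0")

```text
t: 16.07
tool_pos: [0.6019, 0.097, 0.0401]
orientation: [-3.129, -0.151, 0.003]
force: [-7.3, 27.7, 3.9]
opening: 0.0005
gripper_force: 14.4
```

>>> servo_tool(plan="0 -0.008 0 0; 0 -0.02 0 0; 0 -0.025 -0.02 0; -0.005 -0.022 -0.045 0; -0.02 -0.01 -0.06 0; -0.04 0.01 -0.065 0; -0.06 0.032 -0.065 0; -0.075 0.055 -0.065 0; -0.083 0.072 -0.063 0; -0.083 0.08 -0.06 0; -0.083 0.08 -0.06 0")

```text
t: 16.98
tool_pos: [0.5283, 0.0019, 0.0997]
orientation: [3.137, 0.146, -0.0]
force: [-0.0, 0.7, -0.8]
opening: 0.0005
gripper_force: 0.0
```

```bash
python3 - <<'E'
from o import *
c=cam("top");off(c);crop(c,"pics/t6.png",205,150,395,290,4)
c=cam("side");cv2.imwrite("pics/s6.png",cv2.resize(c["image"][140:290,200:400],None,fx=4,fy=4,interpolation=2))
E
python3 g.py .539 .005 .067 .095
```

```text
[[392.4, 149.6], [394.4, 175.9]]
[392.4 149.6] z40 [ 0.7094 -0.1518] z12 [ 0.7161 -0.1588]
[394.4 175.9] z40 [ 0.6512 -0.1533] z12 [ 0.6562 -0.1604]
pos [0.5288 0.0037 0.1   ] yaw 0.094 q [-0.09   0.048  1.831  0.     1.263  1.387] F [-0.4 -0.2  0.9] t 17.0833
shift mm [10.2 -0.3 33. ] turn -0.1
```

View pics/s6.png

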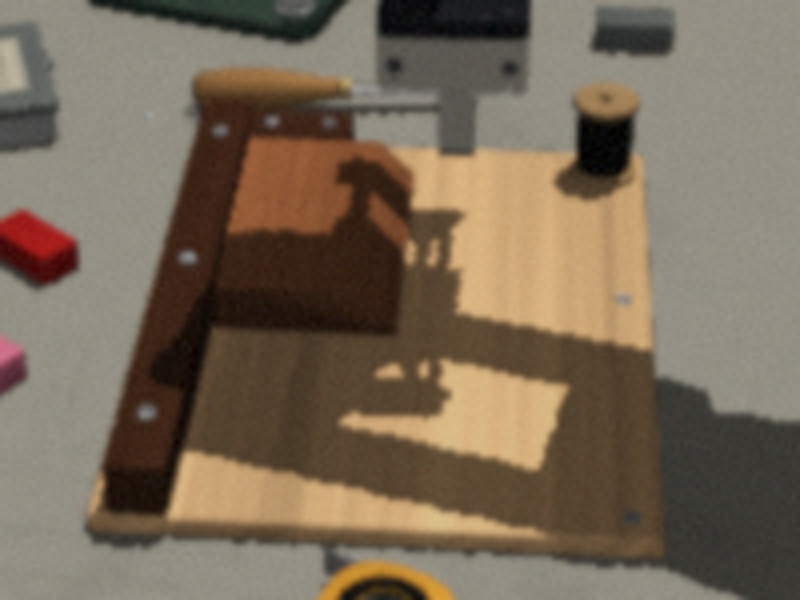

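The side view shows the offcut seated against the fence and the stop, with its near-left bottom corner at crop (397,332). The closed tip is hovering on the near side, and the spool and stone are undisturbed.

```bash
python3 - <<'E'
from o import *
c=cam("side")
for p in [(397,332),(213,318)]:
    w=ray(c,(np.array(p)+.5)/4-.5+[200,140],.012);print(w)
    b=np.array([.9955,.095]);y=np.array([-.095,.9955])
    print("bevel_mid",w[:2]-75*.001*y+(.01*b if p[0]>300 else -.085*b))
E
```

```text
[0.54786889 0.07075896 0.012     ]
bevel_mid [ 0.56494889 -0.00295354]
[0.64616283 0.07421675 0.012     ]
bevel_mid [ 0.56867033 -0.00852075]
```

>>> servo_tool(plan="0.004 0.003 0.01 0; 0.008 0.005 0.02 0; 0.01 0.005 0.03 0; 0.01 0.005 0.033 0; 0.014 0.005 0.037 0; 0.018 0.005 0.041 0; 0.022 0.005 0.045 0; 0.024 0.005 0.047 0; 0.024 0.005 0.047 0; 0.024 0.005 0.047 0")

```text
t: 17.97
tool_pos: [0.553, 0.0008, 0.0532]
orientation: [-3.138, -0.149, 0.0]
force: [0.5, -0.3, -0.4]
opening: 0.0003
gripper_force: 0.0
```

```bash
python3 g.py .559 -.001 .047 .095
```

```text
pos [0.553  0.0008 0.0532] yaw 0.0951 q [-0.091  0.171  1.792  0.     1.179  1.385] F [ 0.5 -0.3 -0.4] t 17.9667
shift mm [5.8 2.4 6.2] turn 0.0
```

>>> servo_tool(plan="0.002 0.002 0.002 0; 0.004 0.002 0.004 0; 0.006 0.002 0.006 0; 0.006 0.002 0.006 0; 0.006 0.002 0.006 0")

```text
t: 18.38
tool_pos: [0.559, -0.0009, 0.0477]
orientation: [3.138, 0.149, -0.001]
force: [-3.9, -0.8, 7.4]
opening: 0.0006
gripper_force: 4.1
```

>>> servo_tool(plan="0.001 0 0.001 0; 0.002 0 0.002 0; 0.002 0 0.002 0; 0.002 0 0.002 0")

```text
t: 18.72
tool_pos: [0.5604, -0.0008, 0.0471]
orientation: [3.138, 0.149, -0.003]
force: [-15.2, -0.9, 23.7]
opening: 0.0006
gripper_force: 13.6
```

>>> servo_tool(plan="0.0005 0 0 0; 0.001 0 0 0; 0.0015 0 0 0; 0.0015 0 0 0; 0.0015 0 0 0; 0.0015 0 0 0")

```text
t: 19.22
tool_pos: [0.5611, -0.0008, 0.047]
orientation: [3.137, 0.149, -0.006]
force: [-19.1, -1.4, 26.1]
opening: 0.0006
gripper_force: 16.3
```

```bash
python3 - <<'E'
from h import *
c=cam("side");cv2.imwrite("pics/s7.png",cv2.resize(c["image"][140:290,200:400],None,fx=4,fy=4,interpolation=2))
s=status.read_state();print(s["force"],s["tool_pos"],s["t"])
E
```

```text
[-18.64290234  -2.06499934  26.72136799] [ 0.56108681 -0.00075445  0.04704514] 19.2667
```

View pics/s7.png

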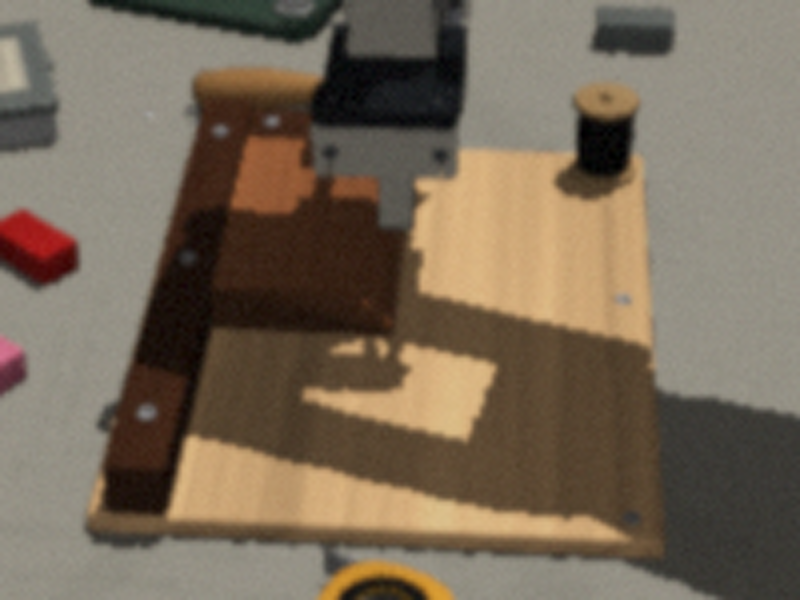

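The tip presses the bevel mid-length and the offcut is still seated. I'll shift the push slightly more into the fence.

>>> servo_tool(plan="0.0005 0 0 0; 0.001 0 -0.0005 0; 0.0015 0 -0.001 0; 0.0015 0 -0.001 0; 0.0015 0 -0.001 0; 0.0015 0 -0.001 0; 0.0015 0 -0.001 0")

```text
t: 19.85
tool_pos: [0.5612, -0.0007, 0.0471]
orientation: [3.137, 0.149, -0.01]
force: [-21.8, -2.1, 25.0]
opening: 0.0005
gripper_force: 16.6
```

>>> servo_tool(plan="0.0005 0 -0.0005 0; 0.001 0 -0.001 0; 0.001 0 -0.001 0; 0.001 0 -0.001 0; 0.001 0 -0.001 0; 0.001 0 -0.001 0")

```text
t: 20.35
tool_pos: [0.5613, -0.0007, 0.0472]
orientation: [3.137, 0.149, -0.013]
force: [-21.2, -3.9, 21.0]
opening: 0.0005
gripper_force: 15.5
```

```bash
python3 - <<'E'
from h import *
from plant import robot
c=cam("side");s=status.read_state();print(s["force"],s["tool_pos"],s["t"])
print(robot.close_job())
E
```

```text
[-22.22136275  -2.36241109  22.31628471] [ 0.56130626 -0.00074291  0.04721816] 20.4
the job is handed in; nothing more can be done
None
```

The stone lies flat and released on the bench right of the board, and the offcut is home against fence and stop, held by a steady 45° push of about 31 N on its bevel; I handed the job in at 20.4 s while still pushing.

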